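Switch on the pastry warmer

ROBOT

A 6-joint arm with a two-finger parallel gripper is mounted at the origin on the work surface. World frame = base frame: x ahead of the robot, y to its left, z up, the work surface at z = 0. Lengths are in m, angles in degrees, forces in N, time in s.
With the tool pointing down it reaches from about 0.35 to 0.875 m from the base axis. Payload 4.2 kg.
Tool frame: the origin (TCP) lies on the centre line of the jaws, within the pads' length; the fingertips stand r.tip_extent ahead of it and the grasp point (between the pads) lies 11 mm behind it (r.tip_extent is the distance from the TCP to the fingertips, in m); z points along the fingers, y is the line along which they close (so a half turn about z gives the same grasp; the last joint's range is limited). The gripper opens to 87 mm and grips with 3 to 60 N. Pads are 19 mm wide; open, the fingers measure 117 mm over their backs; the gripper's body (75 mm by 190 mm) begins 51 mm behind the grasp point.
Start: joints at [-55.371, 22.042, 0.453, 0, -68.411, -14.817], TCP at [0.212, -0.588, 0.231] pointing down, gripper open.
Joint ranges: [-179.83, 179.83], [-69.29, 118.12], [-61.27, 80.66], [-181.25, 117.63], [-171.15, -9.14], [-177.46, 177.46]. Speed limits (degrees/s): [159.86, 159.86, 180, 180, 180, 180].

INTERFACE

Orientations are given as a 3x3 rotation matrix whose columns are the frame's x, y, z axes.
In Python, from station import r gives the robot as it stands.
- The arm moves only by the shell command python3 -m jog 'ROWS'. ROWS is text: rows parted by semicolons, each of 5 numbers parted by spaces: the opening, from 0 (shut) to 1 (fully open), then the shift along the world's x, y, z in mm, then the turn about the world's z in degrees. In form: hand dx dy dz roll; .... A call has 1 to 5 rows; each row shifts and turns the commanded pose from where the row before left it; what a row does not reach is not made up. A row lasts 1/8 s, in which the tool goes at most 62.5 mm and 10.7 degrees, less where a joint would pass 70% of its speed; a pose out of reach is approached as far as the arm can. A call is refused whole if a number of a shift passes 62.5 or a number of a turn 10.7, either way. A call with a gripper value outside its range is refused whole. The fingers move at their own pace and stop on an object; the grip force is fixed at half the most. Time passes only in rows, so rows that do not move let the fingers close. It gives the time, the measured TCP pose, the force, the opening and the grip force at its end, in the units of the state.
- r.sense(): the state, without advancing time (a new reading comes with each control period).
- r.capture(name): name is "scene" or "top" or "wrist"; returns a dict with "pixels" (420x560x3 uint8, red, green, blue), "fovy" (degrees; the focal length in pixels is half the picture's height over the tangent of half this angle, whatever the lens; pixels are square), "cx", "cy" (the principal point, pixels), "origin" and "orientation" of the camera in the world; the wrist camera has in their place "T_tool_cam" (4x4, takes a point from camera to tool coordinates, whose origin is the TCP and whose axes are the flange's). Camera axes: x right, y down, z forward; pixel columns grow to the right and rows downward; lengths in m; the calibration is good to about 2 mm. A picture is of the moment at which its call begins: read the wrist's pose just before it. There is no depth.
- r.finish_job(): hands the job in; it is judged then, once.
The state is a dict: "time_s": time; "joints": joint angles; "joint_velocities": joint speeds; "effort": joint torques, N m; "tcp_pos": TCP position; "ee_rot": TCP orientation; "wrist_force": force on the tool from outside, world axes, zero at the start; "moment": the same for the moment, N m; "gripper_width": opening from 0.0 (shut) to 1.0 (fully open); "gripper_force": force on a finger pad.
Only numpy, scipy, OpenCV 4.12 (cv2) and the standard library are available. Lean on these libraries where they do the work, as an engineer would, in place of code of your own. Each camera call takes 0.05 s, during which the arm holds its last target. There are 200 camera calls.

TASK

Switch on the pastry warmer with its wireless push switches on the counter: with a fingertip, gently press down first the round key (mains), then the square key (fan), then the long bar-shaped key (heat), each all the way so that it stays down. Leave the cross-shaped key alone, and do not pick up, tip or shove any switch or anything else on the counter.

Things in the scene. Friction and masses are not known exactly. Their poses are not given: they have to be found in the camera images.
- round_switch: loose wireless push switch whose key is a round disc, 42 mm across: black square box 70 x 70 x 24 mm, 0.35 kg, on rubber feet, standing on the counter. Origin: centre of its underside; z up.
- round_top (a point): centre of the top face of the bare metal key (a round disc, 42 mm across) of that switch; it moves with the key. Up (off) it is 48 mm above the counter, 24 mm above its box; fully down (on) 36 mm above the counter, once let go. The key has a rubber cushion under it: it gives up to 8 mm more, about 1.5 N per mm, and springs back when let go.
- round_key (a joint): how far the plunger under that key has been pushed down (not counting the cushion), m: 0 up (off), 0.012 at the bottom stop; on from 0.008. Slides straight down with about 3 N (so the cushion gives 2 mm first), no spring: it stays where it is left.
- square_switch: loose wireless push switch whose key is a 40 x 40 mm square: black square box 70 x 70 x 24 mm, 0.35 kg, on rubber feet, standing on the counter. Origin: centre of its underside; z up.
- square_top (a point): centre of the top face of the bare metal key (a 40 x 40 mm square) of that switch; it moves with the key. Up (off) it is 48 mm above the counter, 24 mm above its box; fully down (on) 36 mm above the counter, once let go. The key has a rubber cushion under it: it gives up to 8 mm more, about 1.5 N per mm, and springs back when let go.
- square_key (a joint): how far the plunger under that key has been pushed down (not counting the cushion), m: 0 up (off), 0.012 at the bottom stop; on from 0.008. Slides straight down with about 3 N (so the cushion gives 2 mm first), no spring: it stays where it is left.
- bar_switch: loose wireless push switch whose key is a long narrow bar, 62 x 22 mm: black square box 70 x 70 x 24 mm, 0.35 kg, on rubber feet, standing on the counter. Origin: centre of its underside; z up, x along the bar.
- bar_top (a point): centre of the top face of the bare metal key (a long narrow bar, 62 x 22 mm) of that switch; it moves with the key. Up (off) it is 48 mm above the counter, 24 mm above its box; fully down (on) 36 mm above the counter, once let go. The key has a rubber cushion under it: it gives up to 8 mm more, about 1.5 N per mm, and springs back when let go.
- bar_key (a joint): how far the plunger under that key has been pushed down (not counting the cushion), m: 0 up (off), 0.012 at the bottom stop; on from 0.008. Slides straight down with about 3 N (so the cushion gives 2 mm first), no spring: it stays where it is left.
- cross_switch: loose wireless push switch whose key is a plus-shaped cross, 58 x 58 mm with arms 16 mm wide: black square box 70 x 70 x 24 mm, 0.35 kg, on rubber feet, standing on the counter. Origin: centre of its underside; z up.
- cross_top (a point): centre of the top face of the bare metal key (a plus-shaped cross, 58 x 58 mm with arms 16 mm wide) of that switch; it moves with the key. Up (off) it is 48 mm above the counter, 24 mm above its box; fully down (on) 36 mm above the counter, once let go. The key has a rubber cushion under it: it gives up to 8 mm more, about 1.5 N per mm, and springs back when let go.
- cross_key (a joint): how far the plunger under that key has been pushed down (not counting the cushion), m: 0 up (off), 0.012 at the bottom stop; on from 0.008. Slides straight down with about 3 N (so the cushion gives 2 mm first), no spring: it stays where it is left (to be left up).
- cup: white espresso cup, 68 mm across, 60 mm high; loose, a bystander. Origin: centre of its underside.
- shaker: plain steel shaker, 50 mm across, 90 mm high; loose, a bystander. Origin: centre of its underside.
- jar: glass jar with dark lid, 70 mm across, 85 mm high; loose, a bystander. Origin: centre of its underside.
- jug: steel milk jug with a handle at its +y side, 76 mm across (about 110 with the handle), 85 mm high; loose, a bystander. Origin: centre of its underside.
- bowl: white sugar bowl, 90 mm across, 45 mm high; loose, a bystander. Origin: centre of its underside.
- vase: small green glass vase, 64 mm across, with one pink tulip, 216 mm high in all; loose, a bystander. Origin: centre of its underside.
Things that resemble listed ones, but are neither listed nor needed, are in the scene too. Leave any blue or green look-alike of the square_switch alone. Leave any red or turquoise look-alike of the round_switch alone.

How it is judged (in metres and radians):
On the way, in this order (a step that is already met when the one before it is completed fails the run):
1. the round key is down (on) (value of joint round_key above 0.008 m), for 0.2 s.
2. the square key is down (on) (value of joint square_key above 0.008 m), for 0.2 s.
3. the bar key is down (on) (value of joint bar_key above 0.008 m), for 0.2 s.
At the end, for the whole second after the job is handed in: The round, square and bar keys are each at least 8 mm down and the cross key less than 3 mm; all four switches stand flat and still within 25 mm of where they began, and every bystander within 25 mm of where it began (value of joint each of round_key, square_key, bar_key above 0.008 m and value of joint cross_key below 0.003 m and distance of each of round_switch, square_switch, bar_switch, cross_switch, cup, shaker, jar, jug, bowl, vase from where it was at the start of the episode below 0.025 m and angle between each of round_switch, square_switch, bar_switch, cross_switch's own z axis and vertical below 0.1 rad and linear speed of each of round_switch, square_switch, bar_switch, cross_switch below 0.02 m/s); the robot touches nothing.
It fails at once if a key is pushed before its turn (square before round is on, bar before square is on) ((value of joint square_key above 0.004 m and value of joint round_key below 0.008 m) or (value of joint bar_key above 0.004 m and value of joint square_key below 0.008 m)).
It fails at once if the cross-shaped key is pushed down more than 3 mm (value of joint cross_key above 0.003 m).
It fails at once if a switch is pressed with more than 30 N (contact force between any of round_switch, square_switch, bar_switch, cross_switch and the arm above 30 N or contact force between any of round_switch, square_switch, bar_switch, cross_switch and the fingers above 30 N).
It fails at once if a switch is lifted more than 8 mm, tipped more than 0.25 rad, or shoved more than 25 mm (height (world z) of any of round_switch, square_switch, bar_switch, cross_switch above 0.008 m or angle between any of round_switch, square_switch, bar_switch, cross_switch's own z axis and vertical above 0.25 rad or distance of any of round_switch, square_switch, bar_switch, cross_switch from where it was at the start of the episode above 0.025 m).
It fails at once if a bystander is moved more than 25 mm or tipped (distance of any of cup, shaker, jar, jug, bowl, vase from where it was at the start of the episode above 0.025 m or angle between any of cup, shaker, jar, jug, bowl, vase's own z axis and vertical above 0.3 rad).
It also fails if it takes over 45 s, if anything falls off the work surface, if the arm or the gripper's body presses on something with over 40 N, if the wrist force passes 120 N, or if a joint passes its speed limit or range.

## Working session

There is one attempt and no reset: what is moved stays moved. The work goes in short steps, Python scripts to look and compute and a shell command to move; the robot and the scene stay as the last step left them, time stands still between calls to the robot, and variables do not carry over. Pictures are saved under pics/ and viewed, at most 10 in all, crops included, and the job is handed in when it is done.

```bash
mkdir -p pics
python3 - <<'E'
from station import r
import cv2,pickle
d={}
for n in("top","scene"):
    c=r.capture(n);d[n]=c
    cv2.imwrite(f"pics/{n}0.png",cv2.resize(c["pixels"][:,:,::-1],(784,588),interpolation=cv2.INTER_CUBIC))
    print(n,c["fovy"],c["cx"],c["cy"],c["origin"],c["orientation"])
pickle.dump(d,open("d0.pkl","wb"))
s=r.sense();print(r.tip_extent,s["time_s"],s["tcp_pos"],s["ee_rot"],s["wrist_force"],s["gripper_width"])
E
```

```text
top 43.725502784712 279.0431688592944 208.24999118185684 [0.2476037  0.02508571 1.55746569] [[-5.76492245e-04 -9.87275632e-01  1.59017275e-01]
 [-9.99983604e-01 -3.36823235e-04 -5.71648687e-03]
 [ 5.69730890e-03 -1.59017963e-01 -9.87259251e-01]]
scene 57.6763201770802 287.58156871900735 213.3497658189417 [ 1.07121236 -0.27364712  0.71052361] [[ 0.42980487  0.63481977 -0.64208382]
 [ 0.90292124 -0.30139431  0.30642241]
 [ 0.0010026  -0.71145297 -0.702733  ]]
0.008 0.1 [ 0.21167376 -0.58751104  0.22958083] [[-9.40855267e-01 -3.38807851e-01 -7.78445275e-04]
 [-3.38808723e-01  9.40853560e-01  1.79681206e-03]
 [ 1.23628976e-04  1.95428414e-03 -9.99998083e-01]] [ 0.00334544 -0.01196095  0.5109924 ] 0.9980484890028459
```

View pics/top0.png

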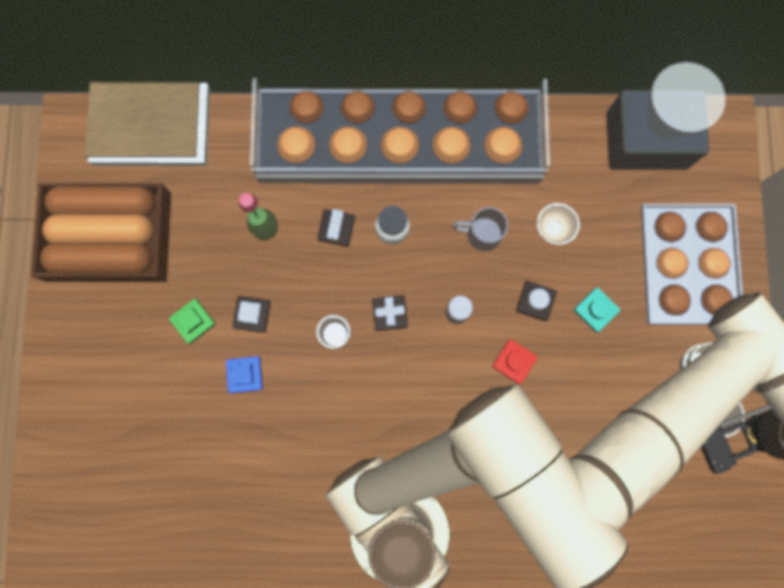

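View pics/scene0.png

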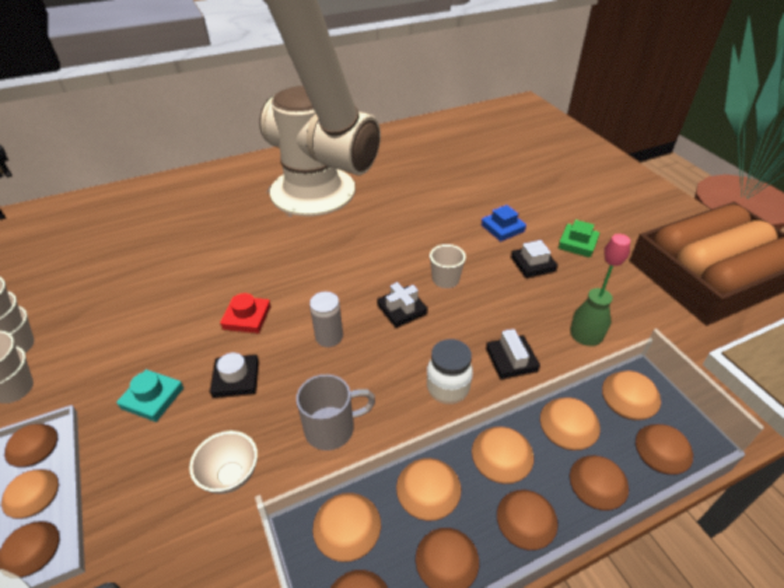

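The top view (784-px scale) shows four black boxes with bare metal keys: round (539,299), square (250,313), bar (335,224) and cross (390,312). The look-alikes are turquoise (598,310), red (516,361), green (191,320) and blue (244,374), all with coloured boxes, so I leave those alone. The scene view shows the same boxes: round (232,367), square (537,252), bar (515,349) and cross (403,299). Next I locate them precisely and confirm with one enlarged montage.

```bash
cat > h.py <<'E'
import numpy as np,cv2
def ray(c,p):
    f=210/np.tan(np.radians(c["fovy"]/2))
    d=np.array(c["orientation"])@np.array([(p[0]-c["cx"])/f,(p[1]-c["cy"])/f,1]);return np.array(c["origin"]),d
def onz(c,p,z):
    o,d=ray(c,p);return o+d*(z-o[2])/d[2]
def tri(a,b):
    (o1,d1),(o2,d2)=a,b
    s=np.linalg.lstsq(np.c_[d1,-d2],o2-o1,rcond=None)[0]
    p,q=o1+s[0]*d1,o2+s[1]*d2;return (p+q)/2,np.linalg.norm(p-q)
def blob(c,p,thr,R=17):
    x,y=int(p[0]),int(p[1]);g=c["pixels"][y-R:y+R,x-R:x+R].astype(int)
    m=((g.min(2)>thr)&(np.ptp(g,axis=2)<40)).astype(np.uint8)
    n,l,s,ce=cv2.connectedComponentsWithStats(m)
    k=min(range(1,n),key=lambda k:np.hypot(*(ce[k]-R))-s[k,4]*.05)
    return ce[k]+[x-R,y-R],s[k,4],(l==k)
E
python3 - <<'E'
from h import *;import pickle
d=pickle.load(open("d0.pkl","rb"));T,S=d["top"],d["scene"]
P=dict(round=((539,299),(232,367)),square=((250,313),(537,252)),bar=((335,224),(515,349)),cross=((390,312),(403,297)))
rows=[]
for n,(a,b) in P.items():
    a=np.array(a)/1.4;b=np.array(b)/1.4
    ca,na,ma=blob(T,a,110);
    x,y=b.astype(int);mx=S["pixels"][y-6:y+4,x-5:x+6].min(2);thr=np.percentile(mx,60)-22
    cb,nb,mb=blob(S,b,thr)
    t,e=tri(ray(T,ca),ray(S,cb))
    print(n,ca.round(1),na,cb.round(1),nb,int(thr),"tri",t.round(4),round(e,4),"z48",onz(T,ca,.048)[:2].round(4),onz(S,cb,.048)[:2].round(4))
    r=[]
    for c,p,m in((T,a,ma),(S,b,mb)):
        x,y=p.astype(int);g=c["pixels"][y-17:y+17,x-17:x+17].copy();h=g.copy();h[m]=[255,0,0]
        r+=[g,h]
    rows.append(np.hstack(r))
im=np.vstack([np.hstack(rows[:2]),np.hstack(rows[2:])])
cv2.imwrite("pics/m.png",cv2.resize(im[:,:,::-1],None,fx=2.9,fy=2.9,interpolation=cv2.INTER_NEAREST))
for n,p,z in(("vase",(262,224),.05),("jar",(392,222),.085),("jug",(488,230),.085),("shaker",(460,308),.09),("cup",(334,333),.06),("bowl",(558,222),.045),("trayedge",(400,178),.03)):
    print(n,onz(T,np.array(p)/1.4,z)[:2].round(3))
E
```

```text
round [384.8 213.1] 196 [164.2 259. ] 184 200 tri [ 0.4769 -0.2923  0.0463] 0.0007 z48 [ 0.4766 -0.2924] [ 0.4785 -0.2919]
square [177.4 222.8] 243 [383.1 177. ] 117 200 tri [0.4486 0.3126 0.0468] 0.0017 z48 [0.4479 0.3116] [0.45   0.3123]
bar [239.  159.7] 207 [367.7 245.6] 172 197 tri [0.6371 0.1357 0.0462] 0.0012 z48 [0.6363 0.135 ] [0.6386 0.1351]
cross [278.  221.8] 266 [286.9 209.3] 145 198 tri [0.4512 0.0197 0.0472] 0.0009 z48 [0.4509 0.0193] [0.4522 0.0198]
vase [0.635 0.288]
jar [0.63  0.014]
jug [ 0.614 -0.185]
shaker [ 0.45  -0.124]
cup [0.403 0.133]
bowl [ 0.641 -0.34 ]
trayedge [ 0.743 -0.004]
```

View pics/m.png

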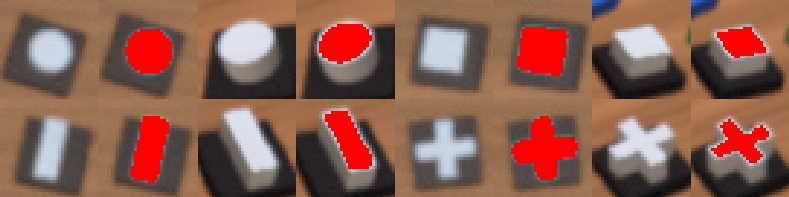

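The red masks cover just the top face of each key, and the triangulated heights of about 46–47 mm agree with the stated 48 mm. The round, square and bar keys on black boxes are the targets. I close the fingers and go above the round key first.

```bash
python3 -m jog '0 10 10 10 0; 0 35 39 5 0; 0 35 39 0 0; 0 35 39 0 0; 0 35 39 0 0' && python3 -m jog '0 35 39 0 0; 0 35 39 -25 0; 0 35 39 -30 0; 0 10 12 -40 0; 0 0 0 0 0'
```

```text
time_s: 0.72
tcp_pos: [0.3633, -0.42, 0.2464]
ee_rot: [[-0.941, -0.339, 0.001], [-0.339, 0.941, -0.001], [-0.001, -0.001, -1.0]]
wrist_force: [1.8, 0.3, 0.2]
gripper_width: 0.516
gripper_force: 0.0
time_s: 1.35
tcp_pos: [0.4759, -0.2906, 0.1481]
ee_rot: [[-0.94, -0.341, -0.006], [-0.341, 0.94, 0.002], [0.005, 0.004, -1.0]]
wrist_force: [0.1, -0.2, 0.4]
gripper_width: 0.015
gripper_force: 0.0
```

```bash
python3 -m jog '0 1 -1 -30 0; 0 0 0 -30 0; 0 0 0 -20 0; 0 0 0 -6 0; 0 0 0 0 0'
```

```text
time_s: 1.98
tcp_pos: [0.4785, -0.2946, 0.0658]
ee_rot: [[-0.941, -0.339, 0.002], [-0.339, 0.941, -0.001], [-0.001, -0.001, -1.0]]
wrist_force: [-0.5, 0.4, 0.4]
gripper_width: 0.005
gripper_force: 0.0
```

```bash
python3 -m jog '0 0 2 -4 0; 0 0 0 -4 0; 0 0 0 -2 0; 0 0 0 -2 0; 0 0 0 0 0'; python3 -m jog '0 0 0 -2 0; 0 0 0 -2 0; 0 0 0 -2 0; 0 0 0 -2 0; 0 0 0 0 0'
```

```text
time_s: 2.6
tcp_pos: [0.478, -0.292, 0.0527]
ee_rot: [[-0.941, -0.339, 0.0], [-0.339, 0.941, -0.0], [-0.0, -0.0, -1.0]]
wrist_force: [-0.6, 0.8, 2.9]
gripper_width: 0.007
gripper_force: 1.1
time_s: 3.22
tcp_pos: [0.478, -0.292, 0.0444]
ee_rot: [[-0.941, -0.339, 0.0], [-0.339, 0.941, -0.0], [-0.0, -0.0, -1.0]]
wrist_force: [1.0, 1.6, 1.8]
gripper_width: 0.005
gripper_force: 1.1
```

```bash
python3 -m jog '0 0 0 -2 0; 0 0 0 -1 0; 0 0 0 -1 0; 0 0 0 -1 0; 0 0 0 0 0'
```

```text
time_s: 3.85
tcp_pos: [0.478, -0.292, 0.04]
ee_rot: [[-0.941, -0.339, 0.0], [-0.339, 0.941, -0.0], [-0.0, -0.0, -1.0]]
wrist_force: [-1.3, 1.9, 6.4]
gripper_width: 0.006
gripper_force: 3.2
```

Force rose to 6.4 N at a tip height of 32 mm, so the key is on its bottom stop. I retract and cross to the square key.

```bash
python3 -m jog '0 0 0 3 0; 0 0 0 12 0; 0 0 0 40 0; 0 0 0 50 0; 0 0 30 35 0' && python3 -m jog '0 -3 58 0 0; 0 -3 58 0 0; 0 -3 58 0 0; 0 -3 58 0 0; 0 -3 58 0 0'; python3 -m jog '0 -3 58 0 0; 0 -3 58 0 0; 0 -3 58 0 0; 0 -3 58 0 0; 0 -2 50 0 0'; python3 -m jog '0 0 0 0 0'
```

```text
time_s: 4.47
tcp_pos: [0.4781, -0.263, 0.1818]
ee_rot: [[-0.942, -0.337, 0.002], [-0.337, 0.942, -0.001], [-0.001, -0.002, -1.0]]
wrist_force: [1.1, 0.4, 0.2]
gripper_width: 0.009
gripper_force: 0.0
time_s: 5.1
tcp_pos: [0.4622, 0.0295, 0.1799]
ee_rot: [[-0.941, -0.339, 0.0], [-0.339, 0.941, -0.0], [-0.0, -0.0, -1.0]]
wrist_force: [1.2, -0.2, 0.2]
gripper_width: 0.005
gripper_force: 0.0
time_s: 5.72
tcp_pos: [0.4483, 0.3117, 0.1797]
ee_rot: [[-0.941, -0.34, -0.0], [-0.34, 0.941, -0.0], [0.0, -0.0, -1.0]]
wrist_force: [0.5, -1.0, 0.3]
gripper_width: 0.004
gripper_force: 0.0
time_s: 5.85
tcp_pos: [0.4485, 0.3127, 0.1792]
ee_rot: [[-0.94, -0.342, -0.0], [-0.342, 0.94, -0.0], [0.0, -0.0, -1.0]]
wrist_force: [0.1, -0.5, -0.6]
gripper_width: 0.001
gripper_force: 0.0
```

Run:
```python
from station import r
import cv2
c=r.capture("top");s=r.sense();print(s["tcp_pos"])
w=r.capture("wrist")
import numpy as np
t=c["pixels"][140:290,340:490,::-1]
im=np.hstack([cv2.resize(t,(420,420),interpolation=cv2.INTER_CUBIC),cv2.resize(w["pixels"][:,:,::-1],(380,420))[:, :]])
cv2.imwrite("pics/chk1.png",im)
```

```text
[0.44827043 0.31089462 0.17908761]
```

View pics/chk1.png

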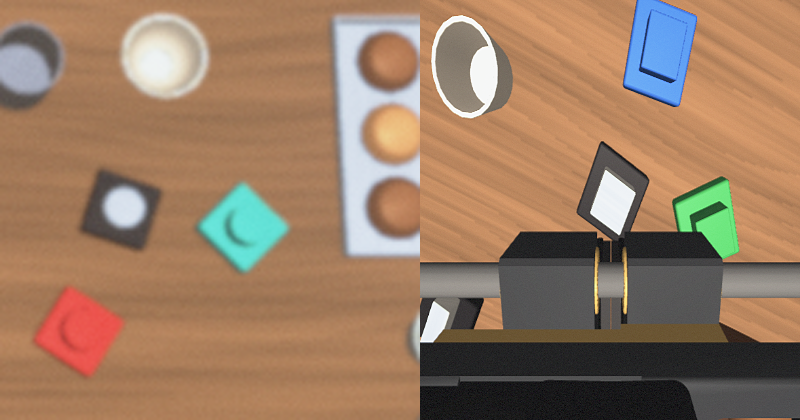

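The round switch sits where it was, at (125,208) in the crop, and the wrist view shows the square key just ahead of the closed fingertips at (612,192). I descend on the square key.

```bash
python3 -m jog '0 0 0 -40 0; 0 0 0 -40 0; 0 0 0 -25 0; 0 0 0 -10 0; 0 0 0 0 0' && python3 -m jog '0 0 0 -4 0; 0 0 0 -3 0; 0 0 0 -2 0; 0 0 0 -2 0; 0 0 0 0 0'
```

```text
time_s: 6.58
tcp_pos: [0.449, 0.3092, 0.0646]
ee_rot: [[-0.941, -0.338, -0.0], [-0.338, 0.941, -0.001], [0.001, -0.0, -1.0]]
wrist_force: [-0.3, 0.9, -0.2]
gripper_width: 0.002
gripper_force: 0.0
time_s: 7.2
tcp_pos: [0.449, 0.3102, 0.0538]
ee_rot: [[-0.941, -0.339, 0.0], [-0.339, 0.941, 0.0], [-0.0, 0.0, -1.0]]
wrist_force: [-1.7, 0.2, 1.9]
gripper_width: 0.005
gripper_force: 1.1
```

```bash
python3 -m jog '0 0 0 -2 0; 0 0 0 -2 0; 0 0 0 -2 0; 0 0 0 -2 0; 0 0 0 -1 0' && python3 -m jog '0 0 0 -1 0; 0 0 0 -1 0; 0 0 0 -1 0; 0 0 0 -1 0; 0 0 0 -1 0'; python3 -m jog '0 0 0 0 0; 0 0 0 0 0'
```

```text
time_s: 7.82
tcp_pos: [0.449, 0.3102, 0.0444]
ee_rot: [[-0.941, -0.339, 0.0], [-0.339, 0.941, 0.0], [-0.0, 0.0, -1.0]]
wrist_force: [0.1, 0.9, 3.0]
gripper_width: 0.006
gripper_force: 1.2
time_s: 8.45
tcp_pos: [0.449, 0.3102, 0.0399]
ee_rot: [[-0.941, -0.339, 0.0], [-0.339, 0.941, 0.0], [-0.001, 0.0, -1.0]]
wrist_force: [-1.9, -0.0, 5.9]
gripper_width: 0.009
gripper_force: 3.2
time_s: 8.7
tcp_pos: [0.449, 0.3102, 0.0401]
ee_rot: [[-0.941, -0.339, 0.0], [-0.339, 0.941, 0.0], [-0.001, 0.0, -1.0]]
wrist_force: [-1.0, 0.6, 6.8]
gripper_width: 0.004
gripper_force: 3.1
```

Square key is down too (6.8 N at the stop). I retract, then go around the vase in an L: -y first while turning the hand along the bar, then +x.

```bash
python3 -c "
from station import r
print(r.capture('wrist')['T_tool_cam'].round(3))"; python3 -m jog '0 0 0 3 0; 0 0 0 12 0; 0 0 0 40 0; 0 0 0 50 0; 0 0 -20 35 0' && python3 -m jog '0 0 -40 0 10; 0 0 -40 0 10; 0 0 -40 0 10; 0 0 -34 0 10; 0 0 0 0 10'; python3 -m jog '0 20 0 0 10; 0 0 0 0 0'
```

```text
[[ 0.001 -0.97  -0.242  0.065]
 [ 1.     0.001 -0.001 -0.001]
 [ 0.001 -0.242  0.97  -0.154]
 [ 0.     0.     0.     1.   ]]
time_s: 9.38
tcp_pos: [0.4491, 0.2906, 0.1818]
ee_rot: [[-0.94, -0.34, 0.001], [-0.34, 0.94, 0.001], [-0.002, 0.001, -1.0]]
wrist_force: [0.9, -0.9, -0.2]
gripper_width: 0.004
gripper_force: 0.0
time_s: 10.0
tcp_pos: [0.4478, 0.1336, 0.1795]
ee_rot: [[-0.343, -0.939, -0.002], [-0.939, 0.343, -0.001], [0.001, 0.001, -1.0]]
wrist_force: [-0.2, 0.7, 0.5]
gripper_width: 0.008
gripper_force: 0.0
time_s: 10.25
tcp_pos: [0.4691, 0.1357, 0.1794]
ee_rot: [[-0.179, -0.984, -0.001], [-0.984, 0.179, -0.0], [0.0, 0.001, -1.0]]
wrist_force: [0.4, 0.6, 0.2]
gripper_width: 0.004
gripper_force: 0.0
```

Run:
```python
from h import *;from station import r;import pickle
T=pickle.load(open("d0.pkl","rb"))["top"]
c,n,m=blob(T,(239,160),110);ys,xs=np.nonzero(m)
w=np.array([onz(T,(x+222,y+143),.048)[:2] for x,y in zip(xs,ys)])
v=np.linalg.svd(w-w.mean(0))[2][0];print("bar axis deg",np.degrees(np.arctan2(v[1],v[0])))
s=r.sense();y=np.array(s["ee_rot"])[:,1];print(s["tcp_pos"],np.degrees(np.arctan2(y[1],y[0])),s["joints"])
```

```text
bar axis deg 169.1824509172974
[0.46912075 0.13569892 0.17943041] 169.67313226050047 [ 3.52278974e+01  1.14686511e+01 -2.26030204e+01 -1.03320862e-02
 -5.59693131e+01 -4.55489728e+01]
```

```bash
python3 -m jog '0 45 0 0 0; 0 45 0 0 0; 0 45 0 0 0; 0 33 0 0 0; 0 0 0 0 0' && python3 -m jog '0 0 0 -40 0; 0 0 0 -40 0; 0 0 0 -25 0; 0 0 0 -10 0; 0 0 0 0 0'
```

```text
time_s: 10.88
tcp_pos: [0.6374, 0.1358, 0.1781]
ee_rot: [[-0.18, -0.984, -0.002], [-0.984, 0.18, -0.001], [0.001, 0.002, -1.0]]
wrist_force: [-0.4, -0.3, -0.8]
gripper_width: 0.006
gripper_force: 0.0
time_s: 11.5
tcp_pos: [0.6362, 0.1361, 0.0646]
ee_rot: [[-0.177, -0.984, -0.001], [-0.984, 0.177, -0.0], [0.001, 0.001, -1.0]]
wrist_force: [0.2, 0.3, 0.5]
gripper_width: 0.005
gripper_force: 0.0
```

```bash
python3 -m jog '0 0 0 -4 0; 0 0 0 -3 0; 0 0 0 -2 0; 0 0 0 -2 0; 0 0 0 0 0' && python3 -m jog '0 0 0 -2 0; 0 0 0 -2 0; 0 0 0 -2 0; 0 0 0 -2 0; 0 0 0 -1 0'
```

```text
time_s: 12.12
tcp_pos: [0.637, 0.1361, 0.0539]
ee_rot: [[-0.177, -0.984, 0.0], [-0.984, 0.177, 0.0], [-0.0, -0.0, -1.0]]
wrist_force: [-0.3, 1.4, 2.2]
gripper_width: 0.007
gripper_force: 1.1
time_s: 12.75
tcp_pos: [0.637, 0.1361, 0.0444]
ee_rot: [[-0.177, -0.984, 0.0], [-0.984, 0.177, 0.0], [-0.0, -0.0, -1.0]]
wrist_force: [-0.7, 0.1, 1.6]
gripper_width: 0.005
gripper_force: 1.2
```

```bash
python3 -m jog '0 0 0 -1 0; 0 0 0 -1 0; 0 0 0 -1 0; 0 0 0 -1 0; 0 0 0 -1 0'; python3 -m jog '0 0 0 0 0; 0 0 0 0 0'; python3 -m jog '0 0 0 3 0; 0 0 0 12 0; 0 0 0 40 0; 0 0 0 50 0; 0 -40 0 20 0'; python3 -m jog '0 -50 0 0 0; 0 -50 0 0 0; 0 -50 -10 0 0; 0 -50 0 0 0; 0 0 0 0 0'
python3 - <<'E'
from station import r
import cv2
for n in("top","scene"):
    c=r.capture(n);cv2.imwrite(f"pics/{n}9.png",cv2.resize(c["pixels"][:,:,::-1],(784,588),interpolation=cv2.INTER_CUBIC))
E
```

```text
time_s: 13.38
tcp_pos: [0.6371, 0.1361, 0.0401]
ee_rot: [[-0.177, -0.984, 0.001], [-0.984, 0.177, 0.0], [-0.0, -0.001, -1.0]]
wrist_force: [-1.8, 0.7, 6.1]
gripper_width: 0.004
gripper_force: 3.1
time_s: 13.62
tcp_pos: [0.637, 0.1361, 0.0403]
ee_rot: [[-0.177, -0.984, 0.001], [-0.984, 0.177, 0.0], [-0.0, -0.001, -1.0]]
wrist_force: [-1.6, 0.6, 6.2]
gripper_width: 0.005
gripper_force: 3.0
time_s: 14.25
tcp_pos: [0.5993, 0.1365, 0.1675]
ee_rot: [[-0.178, -0.984, 0.006], [-0.984, 0.178, 0.002], [-0.003, -0.005, -1.0]]
wrist_force: [-0.5, 0.2, -0.2]
gripper_width: 0.006
gripper_force: 0.0
time_s: 14.88
tcp_pos: [0.3934, 0.1247, 0.1646]
ee_rot: [[-0.175, -0.984, -0.002], [-0.984, 0.175, -0.0], [0.001, 0.002, -1.0]]
wrist_force: [-0.1, -0.0, 0.4]
gripper_width: 0.005
gripper_force: 0.0
```

View pics/scene9.png

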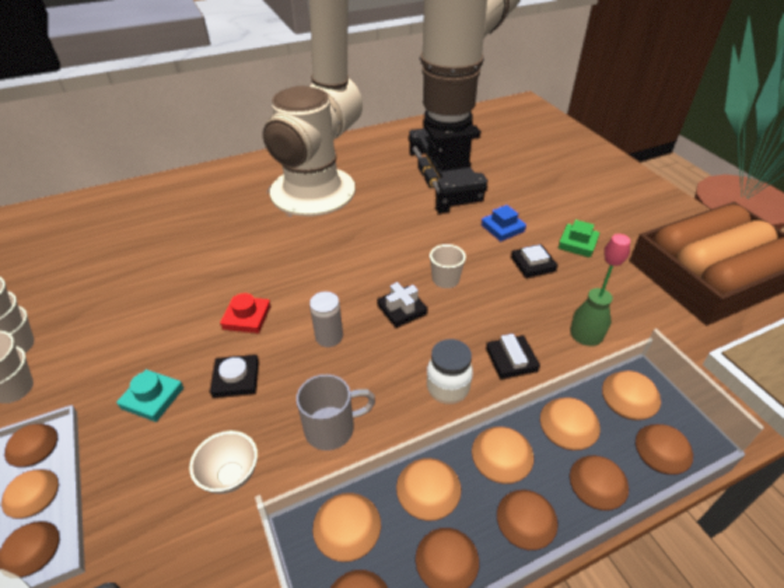

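The round (232,371), square (536,256) and bar (514,352) keys are visibly lower. The cross key (403,299) is still up, nothing else has moved, and the arm is clear.

```bash
python3 -c "
from station import r
print(r.finish_job())"
```

```text
the job is handed in; nothing more can be done
None
```

I pressed the round, square and bar keys to their bottom stops in that order, peaking at about 7 N in the readings. The cross key is still up, nothing else on the counter moved in the final picture, and I handed the job in about 15 s into the 45 s limit; no verdict came back.

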